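# Scan the stock label on the carton of pine cones

## Robot

A 7-joint arm with a two-finger parallel gripper is mounted at the origin on a cart in front of the work surface, level with it; the furniture and walls round the work are solid. World frame = base frame: x ahead of the robot, y to its left, z up, the work surface at z = 0. Lengths are in m, angles in rad, forces in N, time in s.
With the tool pointing down it reaches from about 0.425 to 0.925 m from the base axis. Payload 6.8 kg.
Tool frame: the origin (TCP) lies between the finger pads; the fingertips stand 14 mm ahead of it and the grasp point (between the pads) lies 5 mm behind it; z points along the fingers, y is the line along which they close (so a half turn about z gives the same grasp; the last joint's range is limited). The gripper opens to 85 mm and grips with 20 to 120 N. Pads are 22 mm wide; open, the fingers measure 114 mm over their backs; the gripper's body (76 mm by 85 mm) begins 54 mm behind the grasp point. The pads swing forward as they close: fully open they stand 13 mm farther back than shut.
Start: joints at [-1.401, 0.477, 0.022, 1.555, -0.011, 1.109, -0.083], TCP at [0.185, 0.649, 0.245] pointing down, gripper open.
Joint ranges: [-2.96, 2.96], [-0.34, 2.1], [-1.41, 1.46], [0.24, 2.44], [-1.37, 4.51], [0.17, 1.92], [-2.96, 2.96]. Speed limits (rad/s): [2.39, 2.39, 3.14, 3.14, 3.14, 3.14, 3.14].

## Interface

Orientations are given as a rotation vector (axis times angle).
In Python, from bench import r, eyes, ticket gives the robot as it stands. The module is installed in compiled form; this text tells all that it offers.
- The arm moves only by the tool arm_command, never from a script. Its argument "plan" is text: rows parted by semicolons, each of 4 numbers parted by spaces: the shift along the tool's x, y, z in m, then the turn about the tool's z in degrees. In form: tx ty tz yaw; .... A call has 1 to 20 rows; each row shifts and turns the commanded pose from where the row before left it, along the tool's axes as they then stand; what a row does not reach is not made up. A row lasts 1/8 s, in which the tool goes at most 62.5 mm and 10.7 degrees, less where a joint would pass 70% of its speed; a pose out of reach is approached as far as the arm can. A call is refused whole if a number of a shift passes 0.0625 or a number of a turn 10.7, either way. A call with a gripper value outside its range is refused whole. "hand" is the closure, from -1 (fully open) to 1 (shut), set as the call begins (left out, the last holds). The fingers move at their own pace and stop on an object; "grip_force" is the grip in N (left out, the last holds). Time passes only in rows, so rows that do not move let the fingers close. It gives the time, the measured TCP pose, the force, the opening and the grip force at its end, in the units of the state.
- r.get_obs(): the state, without advancing time (a new reading comes with each control period).
- eyes.grab_frame(name): name is "side" or "top"; returns (picture, depth): 420x560x3 uint8, red, green, blue; 420x560 float32, m along the optical axis (not along the pixel's ray), 0 where there is no reading.
- eyes.calibration(name): a dict with "fov_y" (degrees; the focal length in pixels is half the picture's height over the tangent of half this angle, whatever the lens; pixels are square), "cx", "cy" (the principal point, pixels), "origin" and "attitude" of the camera in the world. Camera axes: x right, y up, looking along -z (the intrinsics and any distortion apply to the point x, -y, -z); pixel columns grow to the right and rows downward; lengths in m; the calibration is good to about 2 mm. A picture is of the moment at which its call begins. calibration takes no time and is no camera call.
- ticket.hand_in(): hands the job in; it is judged then, once.
The state is a dict: "clock": time; "joints": joint angles; "qvel": joint speeds; "tau": joint torques, N m; "tcp_pos": TCP position; "orientation": TCP orientation; "contact_force": force on the tool from outside, world axes, zero at the start; "moment": the same for the moment, N m; "grip_width": finger opening in m; "gripper_force": force on a finger pad.
Only numpy, scipy, OpenCV 4.12 (cv2) and the standard library are available. Lean on these libraries where they do the work, as an engineer would, in place of code of your own. Each camera call takes 0.05 s, during which the arm holds its last target. There are 200 camera calls.

## Task

Take the hand scanner out of its cradle and scan the wide striped label on the carton of pine cones: aim the scanner's window at the middle of that label from about 10 cm away, level and square on to it, and hold it quite still there for two seconds without touching the carton. Then lay the scanner back in both forks of its cradle as it lay before, head at the same end, and let go. Leave the things standing about where they are.

Things in the scene. Friction and masses are not known exactly. Their poses are not given: they have to be found in the camera images.
- scanner: black hand scanner, loose, 0.16 kg; x points out of its window, z up. Straight flat-sided handle, x -85 to 60 mm, 34 mm wide (y), 34 mm high (z 0 to 34 mm); then a wider head, x 60 to 105 mm, 54 mm wide, z -4 to 42 mm, window in its front end. Origin: underside of the handle, midway between the forks when cradled; grip the handle here from above, across y
- window (a point): the middle of the scanner's front face: 105 mm ahead of the scanner's origin and 17 mm above it
- read_point (a point): the point at which the scanner reads: 100 mm straight ahead of the window, i.e. at (205, 0, 17) mm in the scanner's frame; same axes as the scanner. It should lie on the middle of the striped label
- cradle: grey cradle, fixed; origin under its centre on the table, x towards the head's end. Base 130 x 70 x 8 mm. Two U forks 12 mm thick at x = -45 and 45 mm, 78 mm clear between; seats 45 mm above the table; walls 39 mm apart up to 63 mm, flared above to 72 mm. Cradled, the scanner's origin is at (0, 0, 45) mm here, axes parallel, head 9 mm clear of the front fork
- carton: open brown cardboard carton of pine cones, fixed, 166 mm deep (x), 263 mm wide (y), 190 mm high. Origin at the centre of its underside; the face with the labels looks to its own -x, roughly towards the robot
- bar_label: the label to be scanned: wide white paper label with upright black stripes, 90 mm wide, 50 mm high, flat on the carton's front face, beside the square label (either one may be on the left). Origin at its centre; x points straight into the carton (the way the scanner must look), z up
- square_label: another white paper label, square, 50 x 50 mm, with black square outlines one within another; not to be scanned. Origin at its centre, axes like the striped label's
- tea_tin: bystander: round printed tin, 83 mm across, 112 mm high; origin at the centre of its underside
- pine_cone: bystander: pine cone standing on its base, about 65 mm; origin under it
- stapler: bystander: dark stapler, 114 x 32 x 37 mm; origin at the centre of its underside
- tape_roll: bystander: roll of masking tape lying flat, 104 mm across, 25 mm high; origin at the centre of its underside
Not all that is in view belongs to the job. Several things have the shape of the scanner; the one meant has the colours described above. Of the things that look like the cradle, take the one that is nearest to the robot's base at the start.

How it is judged:
By the outcome, as a careful person would: the job done as asked, in the order asked, and still so for the second after the job is handed in, with the robot touching nothing.
It also fails if it takes over 48 s, if anything falls off the work surface, if the arm or the gripper's body presses on something with over 40 N, if the wrist force passes 120 N, or if a joint passes its speed limit or range.

## Working session

There is one attempt and no reset: what is moved stays moved. The work goes in short steps, Python scripts to look and compute and a tool call to move; the robot and the scene stay as the last step left them, time stands still between calls to the robot, and variables do not carry over. Pictures are saved under pics/ and viewed, at most 10 in all, crops included, and the job is handed in when it is done.

Besides the shell and the picture viewer there is one more tool, called after "Emit:" by a JSON object that holds its "method" and its "body". arm_command: Moves the arm, as the interface text tells. Its arguments: {"type":"object","properties":{"plan":{"type":"string"},"hand":{"type":"number"},"grip_force":{"type":"number"}},"required":["plan"]}

```bash
mkdir -p pics
cat > h.py <<'E'
import numpy as np, cv2
from bench import r, eyes, ticket
from scipy.spatial.transform import Rotation as R
def cal(n):
    return eyes.calibration(n)
def rot(c):
    a=np.array(c["attitude"],float)
    return a if a.shape==(3,3) else R.from_rotvec(a).as_matrix() if a.size==3 else R.from_quat(a).as_matrix()
def cloud(n,D):
    c=cal(n); h,w=D.shape; f=h/2/np.tan(np.radians(c["fov_y"])/2)
    v,u=np.mgrid[:h,:w]
    P=np.stack([(u-c["cx"])/f*D,-(v-c["cy"])/f*D,-D],-1)
    W=P@rot(c).T+np.array(c["origin"]); W[D==0]=np.nan
    return W
E
python3 - <<'E'
from h import *
for n in("side","top"):
    print(n,cal(n))
    I,D=eyes.grab_frame(n); np.savez(f"pics/{n}0.npz",I=I,D=D)
    cv2.imwrite(f"pics/{n}0.png",cv2.resize(I[...,::-1],(800,600)))
o=r.get_obs();print(o)
E
```

```text
side {'fov_y': 51.33675965348068, 'cx': 285.47337200313495, 'cy': 209.37706603805177, 'origin': array([ 0.23018714, -0.96725365,  0.94913298]), 'attitude': array([ 0.90656087, -0.14439746, -0.34814881])}
top {'fov_y': 52.86408075544063, 'cx': 281.4085684847403, 'cy': 206.34791069556456, 'origin': array([0.29249671, 0.0523407 , 1.45944024]), 'attitude': array([ 0.17162287, -0.18394841, -1.67342714])}
{'clock': 0.1, 'joints': array([-1.40108509,  0.47775199,  0.02236893,  1.55632683, -0.01152205,
        1.1093111 , -0.08309913]), 'qvel': array([-7.39986383e-04, -2.50638381e-03,  1.71961291e-03, -1.19888611e-03,
       -2.78655771e-04, -1.16981137e-04,  7.97194565e-05]), 'tau': array([ 4.41638811e-03, -5.97763002e+01,  1.61371440e+00, -2.81954527e+01,
        1.28452064e-02,  4.99392656e-03, -7.03993408e-06]), 'tcp_pos': array([0.18499964, 0.64862988, 0.24441113]), 'orientation': array([-4.34985257e-01, -3.11121365e+00,  2.61491938e-03]), 'contact_force': array([ 0.21049109, -0.31002234,  0.31823817]), 'moment': array([0.03061516, 0.02514015, 0.00189817]), 'gripper_force': 0.0, 'grip_width': 0.08531012563260883}
```

View pics/side0.png

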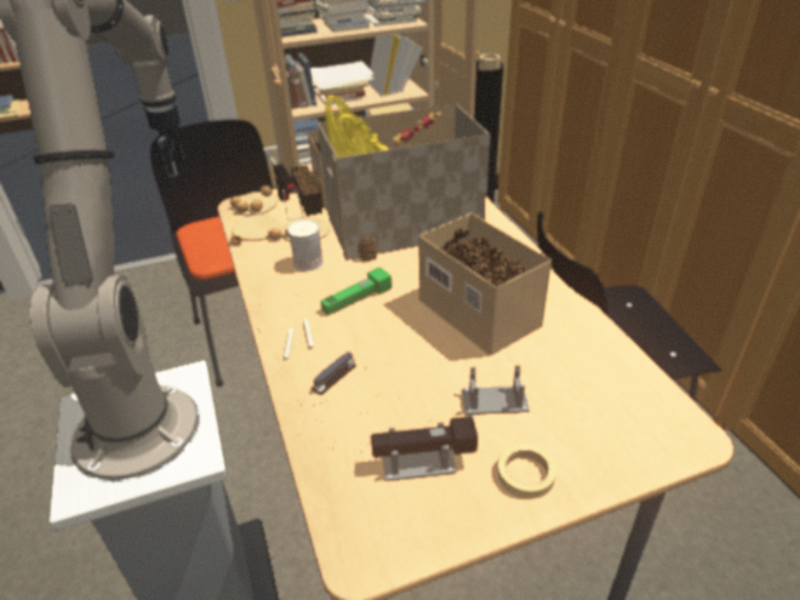

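View pics/top0.png

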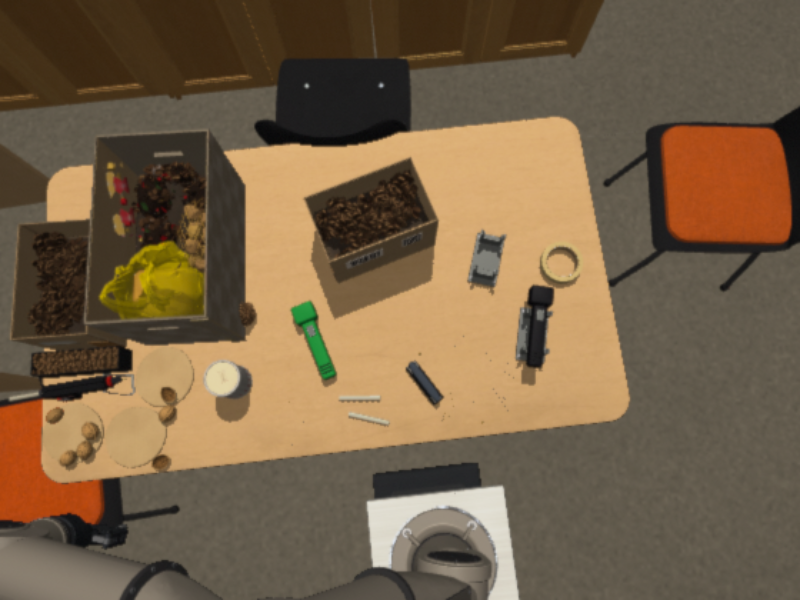

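```bash
cat > m.py <<'E'
from h import *
W={};I={}
for n in("top","side"):
    z=np.load(f"pics/{n}0.npz"); I[n]=z["I"]; W[n]=cloud(n,z["D"])
def box(n,px,hw):
    u,v=int(px[0]*.7),int(px[1]*.7); m=np.zeros(I[n].shape[:2],bool); m[v-hw[1]:v+hw[1],u-hw[0]:u+hw[0]]=1; return m
for n,px,hw in(("top",(537,325),(25,45)),("side",(425,440),(48,35))):
    w=W[n]; b=box(n,px,hw)
    print(n,"table z",np.nanmedian(w[b&(np.abs(w[...,2])<.015)][:,2]))
    m=b&(w[...,2]>.068)&(w[...,2]<.1)&(I[n].max(2)<110)
    p=w[m]; print(m.sum(),np.percentile(p[:,2],[5,25,50,75,95]))
    q=p[p[:,2]>.07][:,:2].astype(np.float32); rc=cv2.minAreaRect(q*1000); print(rc)
    c=q.mean(0); d=np.linalg.svd(q-c,full_matrices=False)[2][0]; d*=np.sign(d[0]); s=(q-c)@d; t=(q-c)@np.array([-d[1],d[0]])
    print("axis deg",np.degrees(np.arctan2(d[1],d[0])),"c",c,"ends",c+d*s.min(),c+d*s.max(),s.max()-s.min())
    for k in np.arange(s.min(),s.max(),.02):
        j=(s>=k)&(s<k+.02); print(np.round((c+d*(k+.01))*1000),"t %.1f %.1f"%tuple(1000*np.percentile(t[j],[3,97])), "z",np.median(p[j][:,2]).round(4))
# carton face
for n,px,hw in(("top",(375,250),(45,30)),("side",(455,285),(30,35))):
    w=W[n]; b=box(n,px,hw)&(w[...,2]>.02)&(w[...,2]<.18); p=w[b]
    best=0;rng=np.random.default_rng(0)
    for _ in range(300):
        a=p[rng.choice(len(p),3,False)]; nn=np.cross(a[1]-a[0],a[2]-a[0]); l=np.linalg.norm(nn)
        if l<1e-6: continue
        nn/=l
        if abs(nn[2])>.15: continue
        g=abs((p-a[0])@nn)<.003
        if g.sum()>best: best=g.sum();G=g
    f=p[G]; c=f.mean(0); nn=np.linalg.svd(f-c,full_matrices=False)[2][2]; nn*=np.sign(nn[0])
    print(n,"face",best,len(p),c,nn,"yaw",np.degrees(np.arctan2(nn[1],nn[0])))
    on=b&(abs((w-c)@nn)<.006); g=I[n].min(2)
    h=np.array([-nn[1],nn[0],0]);h/=np.linalg.norm(h)
    e=(w[on]-c)@h; print("face extent",np.percentile(e,[.5,99.5]), np.percentile(w[on][:,2],[.5,99.5]))
    sat=I[n].max(2).astype(int)-I[n].min(2)
    lm=(on&(sat<22)).astype(np.uint8); lm=cv2.morphologyEx(lm,cv2.MORPH_CLOSE,np.ones((3,3)))
    k,L,S,C=cv2.connectedComponentsWithStats(lm)
    for i in range(1,k):
        if S[i,4]>40:
            q=w[(L==i)&on]; ee=(q-c)@h; lo,hi=np.percentile(ee,[1,99]); z0,z1=np.percentile(q[:,2],[1,99])
            print("label",C[i]/.7,S[i,4],"w %.1f h %.1f"%((hi-lo)*1e3,(z1-z0)*1e3),"centre",(c+h*(lo+hi)/2)[:2],(z0+z1)/2, "med",np.median(q,0))
    u,v=int(px[0]*.7),int(px[1]*.7)
    cr=I[n][v-45:v+45,u-60:u+60]; cv2.imwrite(f"pics/lab_{n}.png",cv2.resize(cr[...,::-1],None,fx=4,fy=4,interpolation=cv2.INTER_CUBIC))
a=cv2.imread("pics/lab_top.png");b2=cv2.imread("pics/lab_side.png")
def crop(px):
    u,v=int(px[0]*.7),int(px[1]*.7);return cv2.resize(I["side"][v-40:v+40,u-50:u+50][...,::-1],(400,320))
cv2.imwrite("pics/crop.png",np.vstack([np.hstack([cv2.resize(a,(400,300)),cv2.resize(b2,(400,300))]),cv2.resize(np.hstack([crop((425,445)),crop((495,390))]),(800,300))]))
E
python3 m.py
```

```text
top table z 0.0006830794322533196
672 [0.07150495 0.0770455  0.08007171 0.08424464 0.08968362]
((497.42791748046875, -279.8648376464844), (54.247745513916016, 189.2267303466797), 74.51990509033203)
axis deg -13.9485445 c [ 0.5032544  -0.28170606] ends [ 0.40555325 -0.2574396 ] [ 0.58910507 -0.30302915] 0.18912873Traceback (most recent call last):
  File "m.py", line 16, in <module>
    j=(s>=k)&(s<k+.02); print(np.round((c+d*(k+.01))*1000),"t %.1f %.1f"%tuple(1000*np.percentile(t[j],[3,97])), "z",np.median(p[j][:,2]).round(4))
                                                                                                                               ~^^^
IndexError: boolean index did not match indexed array along axis 0; size of axis is 672 but size of corresponding boolean axis is 655
```

```bash
sed -i 's/q=p\[p\[:,2\]>.07\]\[:,:2\]/q=p[:,:2]/' m.py; python3 m.py
```

```text
top table z 0.0006830794322533196
672 [0.07150495 0.0770455  0.08007171 0.08424464 0.08968362]
((497.48504638671875, -279.586669921875), (57.33306121826172, 189.06517028808594), 76.56868743896484)
axis deg -13.897907 c [ 0.5028048 -0.2814699] ends [ 0.40556377 -0.25740895] [ 0.5891504  -0.30283493] 0.18912318
[ 415. -260.] t -15.6 15.2 z 0.0788
[ 435. -265.] t -24.6 23.7 z 0.0786
[ 454. -269.] t -16.7 24.1 z 0.0787
[ 474. -274.] t -18.2 14.3 z 0.0788
[ 493. -279.] t -15.8 14.5 z 0.0785
[ 512. -284.] t -18.6 14.6 z 0.078
[ 532. -289.] t -26.1 26.3 z 0.0786
[ 551. -293.] t -23.7 24.5 z 0.0851
[ 571. -298.] t -25.6 24.0 z 0.0871
[ 590. -303.] t -25.6 23.7 z 0.0853
side table z 1.711627922773573e-05
864 [0.07059302 0.07611374 0.07854008 0.08365184 0.08742706]
((495.8189697265625, -288.94268798828125), (51.48725509643555, 182.6912078857422), 77.54177856445312)
axis deg -15.482392 c [ 0.50321907 -0.29327807] ends [ 0.4066667  -0.26653367] [ 0.58294004 -0.31536028] 0.18291074
[ 416. -269.] t -12.0 15.2 z 0.0774
[ 436. -275.] t -12.0 17.3 z 0.0778
[ 455. -280.] t -11.6 16.1 z 0.0777
[ 474. -
[... 464 characters left out ...]
0.6 centre [ 0.72359408 -0.01045749] 0.12306592111751023 med [ 0.72121363 -0.01057695  0.13085533]
label [363.74384236 258.21674877] 145 w 86.9 h 65.8 centre [0.69102292 0.10345756] 0.11883439686168187 med [0.68911876 0.10347344 0.12684437]
side face 1812 3151 [0.70622666 0.04761217 0.10514654] [0.96172451 0.27397669 0.00476809] yaw 15.901226319934455
face extent [-0.12679908  0.13303806] [0.02088647 0.17938522]
label [438.6122449  274.54081633] 140 w 73.0 h 39.2 centre [0.69147591 0.09939087] 0.121672617042624 med [0.68964561 0.09837641 0.12214008]
label [472.53799392 296.62613982] 94 w 41.9 h 40.1 centre [ 0.72363506 -0.01349552] 0.1279839373569417 med [ 0.72239967 -0.0118645   0.12849005]
```

View pics/crop.png

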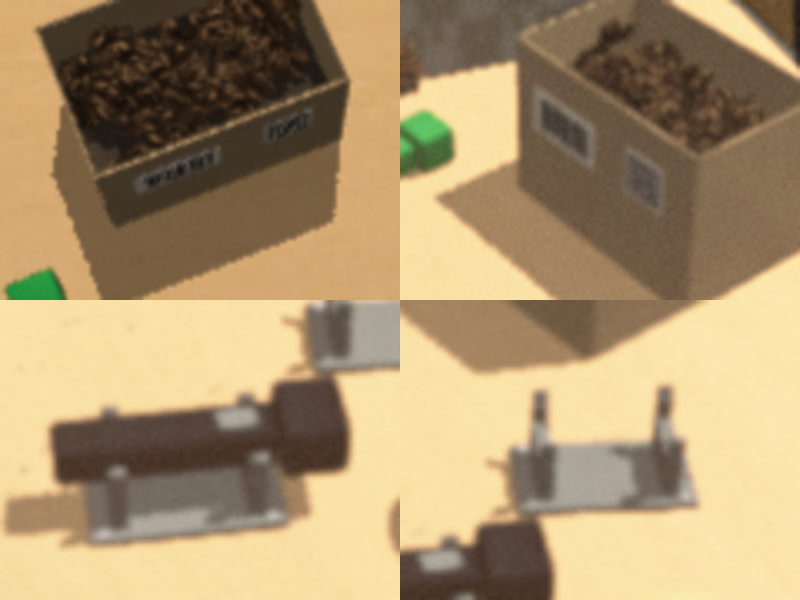

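Label choice: the two labels are at side px (438,275) and (473,297). The left one is wide with upright stripes, so it is the target, and the right one is the square-outline label. Scanners: the black one at side px (425,440) fits the colours, and the green one at (357,290) does not. Cradles: the one under the black scanner is nearer the base than the empty one at (495,390). The crop confirms all three.

```bash
cat > go.py <<'E'
import sys; from h import *
# args: x y z [worldyaw of tool -> turn needed]; prints tool-frame shift
def go(tgt,frm=None):
    o=r.get_obs(); M=R.from_rotvec(o["orientation"]).as_matrix(); p=o["tcp_pos"] if frm is None else np.array(frm)
    return M.T@(np.array(tgt)-p)
def show():
    o=r.get_obs(); M=R.from_rotvec(o["orientation"]).as_matrix()
    print(o["clock"],"tcp",o["tcp_pos"].round(4),"toolx yaw",np.degrees(np.arctan2(M[1,0],M[0,0])).round(2),"tilt",M[:,2].round(4),"j",np.round(o["joints"],2),"w",o["grip_width"],"F",o["contact_force"].round(1))
E
python3 - <<'E'
from go import *
show()
w=[r.get_obs()["tcp_pos"],(.36,.40,.245),(.5,.1,.23),(.4875,-.279,.16)]
for a,b in zip(w,w[1:]): print(b,go(b,a).round(4))
E
```

```text
0.1 tcp [0.185  0.6486 0.2444] toolx yaw 164.08 tilt [-3.0e-04 -1.6e-03 -1.0e+00] j [-1.4   0.48  0.02  1.56 -0.01  1.11 -0.08] w 0.08531012563260883 F [ 0.2 -0.3  0.3]
(0.36, 0.4, 0.245) [-2.365e-01 -1.911e-01 -2.000e-04]
(0.5, 0.1, 0.23) [-0.2169 -0.2501  0.0154]
(0.4875, -0.279, 0.16) [-0.0919 -0.3678  0.0706]
```

Emit:
{"method": "arm_command", "body": {"plan": "-.020 -.016 0 0;-.038 -.030 0 0;-.045 -.036 0 0;-.045 -.036 0 0;-.045 -.037 0 0;-.0435 -.036 0 0;-.036 -.0417 .003 0;-.036 -.0417 .003 0;-.036 -.0417 .003 0;-.036 -.0417 .003 0;-.036 -.0417 .003 0;-.0369 -.0416 0 0;-.0131 -.0525 .010 0;-.0131 -.0525 .010 0;-.0131 -.0525 .010 0;-.0131 -.0525 .010 0;-.0131 -.0525 .010 0;-.0131 -.0525 .010 0;-.0133 -.0528 .0106 0;0 0 0 -1.9", "hand": -1}}

```text
clock: 2.6
tcp_pos: [0.4854, -0.2832, 0.1589]
orientation: [-0.394, -3.115, 0.004]
contact_force: [-0.2, 0.1, -0.2]
grip_width: 0.0855
gripper_force: 0.0
```

Run:
```python
from go import *
show()
ims=[]
for n in("side","top"):
    I,D=eyes.grab_frame(n); np.savez(f"pics/{n}1.npz",I=I,D=D)
    c=(.4875,-.279,.1); C=cal(n); f=210/np.tan(np.radians(C["fov_y"])/2)
    q=rot(C).T@(np.array(c)-C["origin"]); u,v=int(C["cx"]-f*q[0]/q[2]),int(C["cy"]+f*q[1]/q[2])
    print(n,u,v)
    ims.append(cv2.resize(I[max(v-60,0):v+60,u-40:u+40][...,::-1],(400,600),interpolation=cv2.INTER_CUBIC))
cv2.imwrite("pics/g1.png",np.hstack(ims))
show()
```

```text
2.6 tcp [ 0.4854 -0.2832  0.1589] toolx yaw 165.6 tilt [-0.0021 -0.0023 -1.    ] j [ 0.07  0.42  0.44  1.93 -0.23  0.84  1.95] w 0.08551867234600359 F [-0.2  0.1 -0.2]
side 291 297
top 377 229
2.7 tcp [ 0.4871 -0.2785  0.1592] toolx yaw 165.93 tilt [-1.1e-03  6.0e-04 -1.0e+00] j [ 0.07  0.42  0.43  1.93 -0.23  0.84  1.95] w 0.0858222243807304 F [0.9 0.4 0.6]
```

View pics/g1.png

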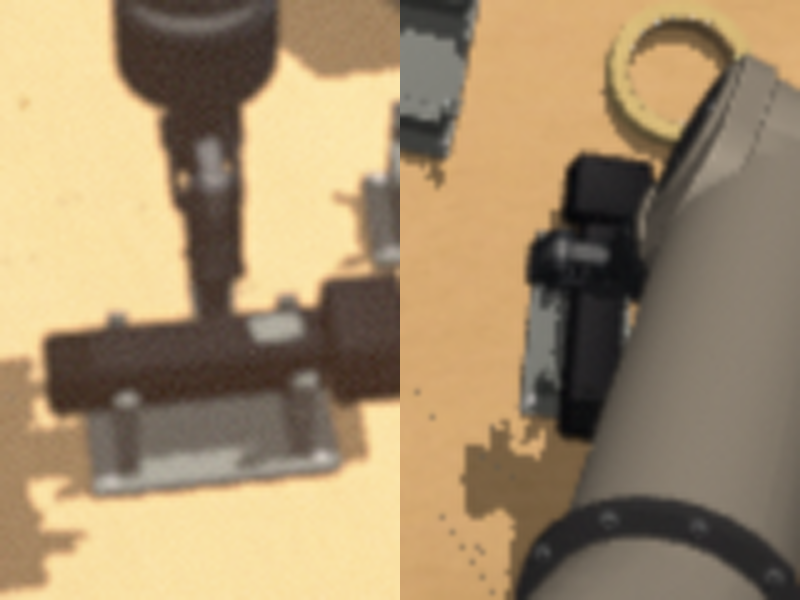

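The side and top views show the open fingers straddling the handle, between the forks (side crop around 215,300). I'll descend now.

Emit:
{"method": "arm_command", "body": {"plan": "0 0 .014 0;0 0 .017 0;0 0 .017 0;0 0 .017 0;0 0 .015 0;0 0 .012 0;0 0 .007 0;0 0 0 0;0 0 0 0"}}

```text
clock: 3.82
tcp_pos: [0.488, -0.2785, 0.0611]
orientation: [0.383, 3.117, -0.0]
contact_force: [-0.1, 0.2, 0.2]
grip_width: 0.0855
gripper_force: 0.0
```

Emit:
{"method": "arm_command", "body": {"plan": "0 0 0 0;0 0 0 0;0 0 0 0;0 0 0 0;0 0 0 0;0 0 0 0", "hand": 1, "grip_force": 20}}

```text
clock: 4.58
tcp_pos: [0.4878, -0.2784, 0.0609]
orientation: [0.383, 3.118, 0.0]
contact_force: [-0.7, 0.5, 4.8]
grip_width: 0.0339
gripper_force: 22.8
```

Run:
```python
from go import *
show(); o=r.get_obs(); print(o["gripper_force"],o["moment"])
```

```text
4.575 tcp [ 0.4878 -0.2784  0.0609] toolx yaw 165.98 tilt [ 4.e-04 -0.e+00 -1.e+00] j [ 0.13  0.56  0.36  1.99 -0.32  0.65  2.02] w 0.03386229029557555 F [-0.7  0.5  4.8]
22.790281176567078 [0.13708912 0.16050433 0.00674519]
```

Emit:
{"method": "arm_command", "body": {"plan": "0 0 0 0;0 0 0 0;0 0 -.005 0;0 0 -.01 0;0 0 -.02 0;0 0 -.025 0;0 0 -.02 0;.006 .020 0 0;.0115 .035 0 0;.0115 .035 0 0;.0115 .035 0 0;.0115 .035 0 0;.0115 .035 0 -5;.0115 .035 0 -5;.0115 .035 0 -5;.0085 .025 0 -5;.0035 .0105 0 -5;0 0 0 -4.9;0 0 0 0;0 0 0 0", "grip_force": 45}}

```text
clock: 7.08
tcp_pos: [0.4449, 0.0329, 0.1408]
orientation: [-0.431, 3.112, -0.0]
contact_force: [0.3, 0.6, -1.6]
grip_width: 0.0336
gripper_force: 45.0
```

Run:
```python
from go import *
show()
ims=[]
for n in("side","top"):
    I,D=eyes.grab_frame(n); np.savez(f"pics/{n}2.npz",I=I,D=D)
    c=(.6,.07,.12); C=cal(n); f=210/np.tan(np.radians(C["fov_y"])/2)
    q=rot(C).T@(np.array(c)-C["origin"]); u,v=int(C["cx"]-f*q[0]/q[2]),int(C["cy"]+f*q[1]/q[2])
    print(n,u,v)
    ims.append(cv2.resize(I[v-75:v+75,u-50:u+50][...,::-1],(400,600),interpolation=cv2.INTER_CUBIC))
cv2.imwrite("pics/s2.png",np.hstack(ims))
```

```text
7.075 tcp [0.4449 0.0329 0.1408] toolx yaw -164.23 tilt [ 1.e-04 -1.e-04 -1.e+00] j [-0.44  0.25  0.26  2.2  -0.1   0.7   1.73] w 0.033575839549740576 F [ 0.3  0.6 -1.6]
side 284 203
top 267 206
```

View pics/s2.png

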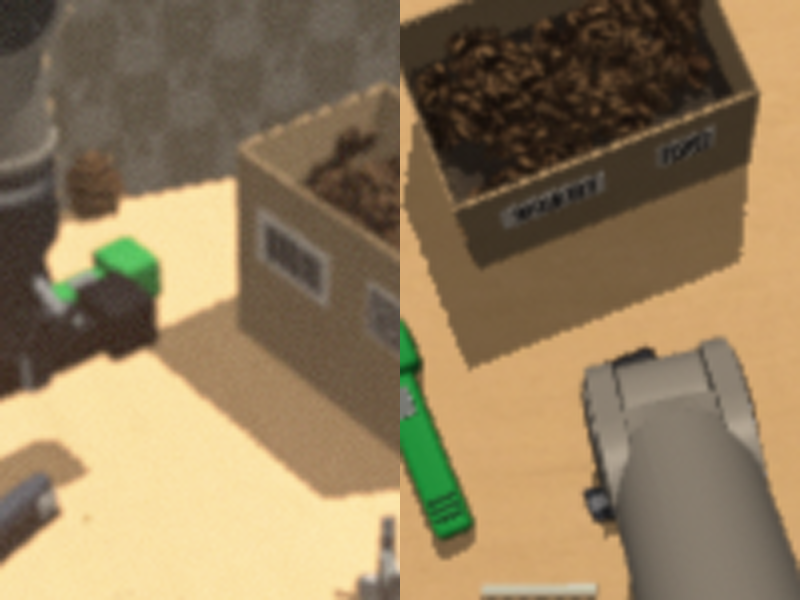

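```bash
cat > m2.py <<'E'
import sys; from go import *
def meas(tag):
    z=np.load(f"pics/side{tag}.npz"); I=z["I"]; W=cloud("side",z["D"])
    o=r.get_obs(); M=R.from_rotvec(o["orientation"]).as_matrix(); p=o["tcp_pos"]
    S=np.stack([-M[:,0],M[:,1],-M[:,2]],1)   # scanner axes (x=-toolx): det check
    S[:,1]=np.cross(S[:,2],S[:,0])
    org=p-S[:,2]*.0159
    Q=(W-org)@S*1000
    dark=(I.max(2)<110)
    h=dark&(Q[...,0]>45)&(Q[...,0]<125)&(abs(Q[...,1])<45)&(Q[...,2]>-15)&(Q[...,2]<60)
    q=Q[h]; print("head n",len(q),"x",np.percentile(q[:,0],[1,5,50,95,99]).round(1),"y",np.percentile(q[:,1],[1,5,50,95,99]).round(1),"z",np.percentile(q[:,2],[1,5,50,95,99]).round(1))
    t=q[(q[:,0]>68)&(q[:,0]<98)]
    top=t[(t[:,1]>-15)&(t[:,1]<15)]; print(" top z (42)",np.median(top[:,2]).round(1),len(top))
    sd=t[(t[:,2]>5)&(t[:,2]<30)]; print(" side y (-27)",np.median(sd[:,1]).round(1),len(sd))
    # label: from image minAreaRect-like: bright border + dark stripes region on face
    c0=np.array([.691,.1015,.122]); L=(W-c0)@np.stack([[.9617,.2742,0],[-.2742,.9617,0],[0,0,1]],1)*1000
    on=(abs(L[...,0])<15)&(abs(L[...,1])<75)&(abs(L[...,2])<50)
    print("face x",np.median(L[on][:,0]).round(2))
    np.save("pics/L.npy",L)
    sat=I.max(2).astype(int)-I.min(2); 
    print("sat/brightness rows"); 
    m=on&(sat<25); k,lab,st,ce=cv2.connectedComponentsWithStats(cv2.morphologyEx(m.astype(np.uint8),cv2.MORPH_CLOSE,np.ones((5,5))))
    i=1+np.argmax(st[1:,4]); ys,xs=np.where(lab==i); rc=cv2.minAreaRect(np.stack([xs,ys],1).astype(np.float32))
    hull=cv2.convexHull(np.stack([xs,ys],1)); mm=np.zeros(I.shape[:2],np.uint8); cv2.fillPoly(mm,[hull],1)
    g=(mm>0)&on; l=L[g]
    lo,hi=np.percentile(l[:,1:],[.5,99.5],axis=0); print("label px",ce[i],"size",hi-lo,"centre(h,z)",(hi+lo)/2,"mean",l[:,1:].mean(0),"x",np.median(l[:,0]))
    cen=c0+np.stack([[.9617,.2742,0],[-.2742,.9617,0],[0,0,1]],1)@(np.r_[np.median(l[:,0]),l[:,1:].mean(0)]/1000)
    print("label world(side)",cen.round(4)," in scanner frame mm",((cen-org)@S*1000).round(1))
meas(sys.argv[1])
E
python3 m2.py 2
python3 - <<'E'
from h import *
# top view label, same approach
z=np.load("pics/top2.npz"); I=z["I"]; W=cloud("top",z["D"])
A=np.stack([[.9617,.2742,0],[-.2742,.9617,0],[0,0,1]],1);c0=np.array([.691,.1015,.122]); L=(W-c0)@A*1000
on=(abs(L[...,0])<15)&(abs(L[...,1])<75)&(abs(L[...,2])<50); sat=I.max(2).astype(int)-I.min(2)
m=(on&(sat<25)).astype(np.uint8); k,lab,st,ce=cv2.connectedComponentsWithStats(cv2.morphologyEx(m,cv2.MORPH_CLOSE,np.ones((3,3))))
i=1+np.argmax(st[1:,4]); l=L[lab==i]; print("face",np.median(L[on][:,0]),"top label",ce[i],np.percentile(l,[1,50,99],axis=0),l.mean(0))
E
```

```text
head n 320 x [ 46.2  50.2  72.6  96.6 101.4] y [-31.3 -29.6 -17.5  15.3  19.7] z [ 4.8  8.4 35.5 42.5 44. ]
 top z (42) 40.8 60
 side y (-27) -28.0 55
face x -0.19
sat/brightness rows
label px [306.75581395 191.88372093] size [86.15851733 47.75872665] centre(h,z) [-0.38120664 -0.043894  ] mean [-1.66673888  0.69387184] x -2.0310724366811517
label world(side) [0.6895 0.0993 0.1227]  in scanner frame mm [253.4  -2.7  -2.1]
face 0.49957916418714715 top label [254.71751412 180.58757062] [[ -3.25449245 -45.3076554  -37.71575427]
 [ -1.10184867   1.50298961   6.67474375]
 [  2.44260544  46.95110297  34.64221925]] [-0.84453617  1.54966605  3.43429323]
```

Emit:
{"method": "arm_command", "body": {"plan": "-.006 0 .002 -.15;-.010 0 .0045 0;-.012 0 .0045 0;-.010 -.001 .004 0;-.008 0 .0025 0;-.0045 0 .001 0;0 0 0 0;0 0 0 0;0 0 0 0;0 0 0 0"}}

```text
clock: 8.43
tcp_pos: [0.4936, 0.0462, 0.1223]
orientation: [-0.438, 3.111, 0.0]
contact_force: [0.3, -0.3, -1.3]
grip_width: 0.0332
gripper_force: 45.0
```

```bash
python3 - <<'E'
from go import *
show(); print(go((.4939,.0456,.1219)).round(4))
I,D=eyes.grab_frame("side"); np.savez("pics/side3.npz",I=I,D=D)
cv2.imwrite("pics/s3.png",cv2.resize(I[120:270,200:350][...,::-1],(600,600),interpolation=cv2.INTER_CUBIC))
E
python3 m2.py 3
```

```text
8.425 tcp [0.4936 0.0462 0.1223] toolx yaw -163.97 tilt [ 1.e-04  1.e-04 -1.e+00] j [-0.42  0.36  0.24  2.1  -0.13  0.7   1.76] w 0.033152029481571726 F [ 0.3 -0.3 -1.3]
[-0.0001 -0.0007  0.0004]
head n 300 x [46.3 51.7 72.  96.6 98.5] y [-31.4 -29.7 -18.6  16.   21. ] z [ 1.6  6.2 33.4 42.7 43.9]
 top z (42) 40.9 53
 side y (-27) -28.2 54
face x -0.1
sat/brightness rows
label px [306.5625     191.78409091] size [86.32969371 50.44041284] centre(h,z) [-1.7393024   0.81700473] mean [-0.76173262  0.16904343] x -2.0047612422327648
label world(side) [0.6893 0.1002 0.1222]  in scanner frame mm [203.   -2.2  15.8]
```

View pics/s3.png

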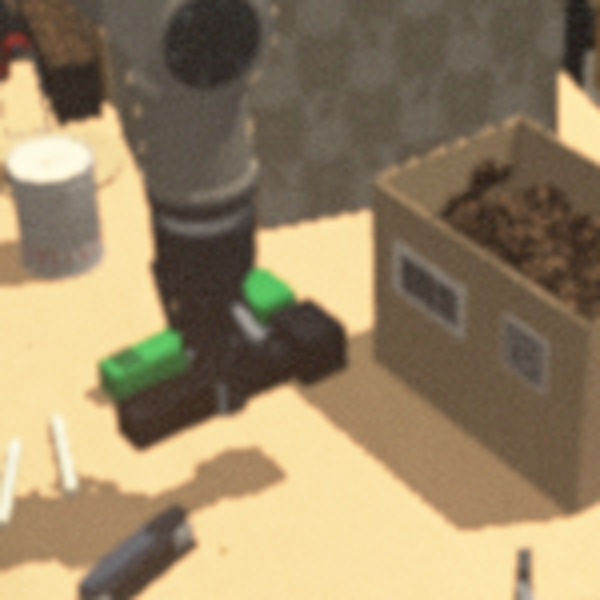

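The scanner is level and faces the striped label. The residuals are about 1 mm, so I'll make a small nudge and hold.

Emit:
{"method": "arm_command", "body": {"plan": "0 -.0007 0 0;0 0 0 0;0 0 0 0;0 0 0 0;0 0 0 0;0 0 0 0;0 0 0 0;0 0 0 0;0 0 0 0;0 0 0 0;0 0 0 0;0 0 0 0;0 0 0 0;0 0 0 0;0 0 0 0;0 0 0 0;0 0 0 0;0 0 0 0;0 0 0 0;0 0 0 0"}}

```text
clock: 10.98
tcp_pos: [0.4939, 0.0456, 0.1222]
orientation: [0.438, -3.111, -0.0]
contact_force: [-1.2, -0.2, -1.5]
grip_width: 0.0333
gripper_force: 45.0
```

Emit:
{"method": "arm_command", "body": {"plan": "0 0 0 0;0 0 0 0;0 0 0 0;0 0 0 0;0 0 0 0;0 0 0 0"}}

```text
clock: 11.72
tcp_pos: [0.4939, 0.0456, 0.1222]
orientation: [0.438, -3.111, -0.0]
contact_force: [-1.0, 0.1, -1.9]
grip_width: 0.0337
gripper_force: 45.0
```

Run:
```python
from go import *
show()
```

```text
11.725 tcp [0.4939 0.0456 0.1222] toolx yaw -163.97 tilt [-0.  0. -1.] j [-0.42  0.36  0.24  2.1  -0.13  0.7   1.76] w 0.03365715967722338 F [-1.   0.1 -1.9]
```

Emit:
{"method": "arm_command", "body": {"plan": ".01 0 -.012 0;.012 0 -.016 0;.008 0 -.010 5;0 0 0 7;0 0 0 7;0 0 0 7;0 0 0 4.05;-.005 -.0152 0 0;-.010 -.0306 0 0;-.0115 -.035 0 0;-.0115 -.035 0 0;-.0115 -.035 0 0;-.0115 -.035 0 0;-.0115 -.035 0 0;-.0115 -.035 0 0;-.010 -.0306 0 0;-.0044 -.0143 0 0;0 0 0 0;0 0 0 0;0 0 0 0"}}

```text
clock: 14.22
tcp_pos: [0.4879, -0.2767, 0.1601]
orientation: [-0.38, -3.118, -0.001]
contact_force: [-0.0, -0.6, -1.7]
grip_width: 0.0336
gripper_force: 45.1
```

Run:
```python
from go import *
show(); print(go((.4878,-.2784,.0609)).round(4))
```

```text
14.225 tcp [ 0.4879 -0.2767  0.1601] toolx yaw 166.11 tilt [-2.e-04  9.e-04 -1.e+00] j [ 0.05  0.42  0.45  1.94 -0.24  0.84  1.96] w 0.033617969883558356 F [-0.  -0.6 -1.7]
[-0.0003 -0.0017  0.0992]
```

Emit:
{"method": "arm_command", "body": {"plan": "0 -.001 .01 .1;0 0 .015 0;0 0 .015 0;0 0 .010 0;0 0 .006 0;0 0 0 0;0 0 0 0;0 0 0 0;0 0 0 0"}}

```text
clock: 15.35
tcp_pos: [0.4877, -0.2793, 0.1045]
orientation: [0.386, 3.117, -0.0]
contact_force: [-0.4, -0.1, -1.6]
grip_width: 0.0336
gripper_force: 45.1
```

Run:
```python
from go import *
show(); print(go((.4878,-.2784,.0609)).round(4))
```

```text
15.35 tcp [ 0.4877 -0.2793  0.1045] toolx yaw 165.88 tilt [ 6.e-04 -2.e-04 -1.e+00] j [ 0.09  0.5   0.41  1.97 -0.29  0.73  2.  ] w 0.033556333476308056 F [-0.4 -0.1 -1.6]
[0.0001 0.0009 0.0436]
```

Emit:
{"method": "arm_command", "body": {"plan": "0 .0009 .008 -.1;0 0 .010 0;0 0 .009 0;0 0 .007 0;0 0 .005 0;0 0 .0032 0;0 0 0 0;0 0 0 0;0 0 0 0"}}

```text
clock: 16.48
tcp_pos: [0.4878, -0.2784, 0.0622]
orientation: [0.383, 3.118, -0.0]
contact_force: [-0.3, -0.7, -1.0]
grip_width: 0.0337
gripper_force: 45.1
```

Run:
```python
from go import *
show(); print(go((.4878,-.2784,.0609)).round(4))
```

```text
16.475 tcp [ 0.4878 -0.2784  0.0622] toolx yaw 165.98 tilt [ 4.e-04 -1.e-04 -1.e+00] j [ 0.12  0.56  0.38  1.99 -0.33  0.65  2.03] w 0.03369367420275821 F [-0.3 -0.7 -1. ]
[0.     0.     0.0013]
```

Emit:
{"method": "arm_command", "body": {"plan": "0 0 .0005 0;0 0 .0005 0;0 0 .0004 0;0 0 0 0;0 0 0 0"}}

```text
clock: 17.1
tcp_pos: [0.4877, -0.2784, 0.061]
orientation: [0.383, 3.118, 0.0]
contact_force: [-2.2, 1.3, 5.9]
grip_width: 0.0331
gripper_force: 46.0
```

Emit:
{"method": "arm_command", "body": {"plan": "0 0 0 0;0 0 0 0;0 0 0 0;0 0 0 0;0 0 0 0;0 0 0 0", "hand": -1}}

```text
clock: 17.85
tcp_pos: [0.4877, -0.2784, 0.0606]
orientation: [-0.383, -3.118, -0.0]
contact_force: [0.1, -0.6, 0.6]
grip_width: 0.0853
gripper_force: 0.0
```

Emit:
{"method": "arm_command", "body": {"plan": "0 0 -.006 0;0 0 -.012 0;0 0 -.02 0;0 0 -.03 0;0 0 -.03 0;0 0 -.03 0;0 0 -.02 0;.03 .01 0 0;.04 .015 0 0;.03 .01 0 0;0 0 0 0;0 0 0 0;0 0 0 0"}}

```text
clock: 19.48
tcp_pos: [0.4001, -0.2208, 0.209]
orientation: [0.384, 3.117, -0.001]
contact_force: [-0.3, 0.3, 0.0]
grip_width: 0.085
gripper_force: 0.0
```

Run:
```python
from go import *
show()
I,D=eyes.grab_frame("side"); J=eyes.grab_frame("top")[0]; np.savez("pics/side4.npz",I=I,D=D)
cv2.imwrite("pics/s4.png",np.hstack([cv2.resize(x[...,::-1],(400,600),interpolation=cv2.INTER_CUBIC) for x in (I[250:370,250:330],J[180:300,330:410])]))
W=cloud("side",D);W0=cloud("side",np.load("pics/side0.npz")["D"])
d=np.load("pics/side0.npz")["I"]
a=(slice(285,340),slice(255,340)); g=abs(W[a]-W0[a])[...,2]; print("median|dz|",np.nanmedian(g),"frac>1cm",np.nanmean(g>.01),"img diff",np.median(abs(I[a].astype(int)-d[a])))
```

```text
19.475 tcp [ 0.4001 -0.2208  0.209 ] toolx yaw 165.97 tilt [ 8.e-04 -7.e-04 -1.e+00] j [-0.08  0.16  0.5   2.12 -0.1   0.88  1.81] w 0.08496865196654114 F [-0.3  0.3  0. ]
median|dz| 0.0016776708281463493 frac>1cm 0.0053475935828877 img diff 2.0
```

View pics/s4.png

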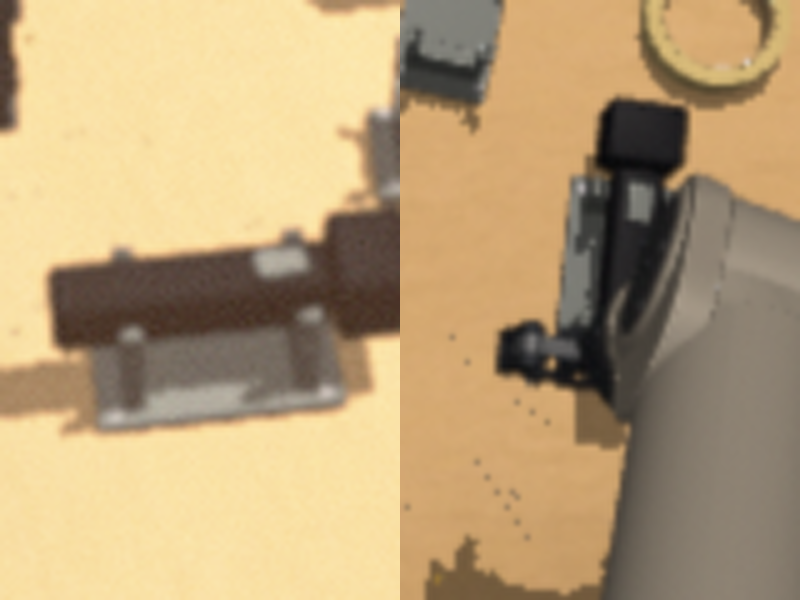

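The side crop shows the scanner seated in both forks (around 120,330 and 305,315) with its head at the same end. The depth picture matches the start, and the arm is clear of everything.

```bash
python3 -c "
from bench import ticket; print(ticket.hand_in())"
```

```text
the job is handed in; nothing more can be done
None
```

I scanned the wide striped label from about 10 cm, holding still for about 3 s, then laid the scanner back in both forks of its cradle, head at the same end, and let go; I handed the job in at about 20 s on the clock, and no verdict came back.

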